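# Clamp the glued batten to the box wall

### The arm

A 7-joint arm with a two-finger parallel gripper is mounted at the origin on the work surface. World frame = base frame: x ahead of the robot, y to its left, z up, the work surface at z = 0. Lengths are in m, angles in rad, forces in N, time in s.
With the tool pointing down it reaches from about 0.4 to 0.85 m from the base axis. Payload 10.4 kg.
Tool frame: the origin (TCP) lies on the centre line of the jaws, within the pads' length; the fingertips stand 8 mm ahead of it and the grasp point (between the pads) lies 11 mm behind it; z points along the fingers, y is the line along which they close (so a half turn about z gives the same grasp; the last joint's range is limited). The gripper opens to 87 mm and grips with 3 to 60 N. Pads are 19 mm wide; open, the fingers measure 117 mm over their backs; the gripper's body (75 mm by 190 mm) begins 51 mm behind the grasp point.
Start: joints at [-1.232, 0.332, -0.065, 1.46, 0.022, 1.35, -0.088], TCP at [0.221, 0.585, 0.192] pointing down, gripper open.
Joint ranges: [-2.6, 2.6], [-0.5, 2.12], [-1.47, 1.34], [0.16, 2.42], [-1.27, 4.41], [0.06, 2.06], [-2.6, 2.6]. Speed limits (rad/s): [2.22, 2.22, 2.79, 2.79, 3.14, 3.14, 3.14].

### API

Orientations are given as a rotation vector (axis times angle).
In Python, from rig import bot gives the robot as it stands.
- The arm moves only by the shell command python3 -m creep 'ROWS' [OPENING] [FORCE]. ROWS is text: rows parted by semicolons, each of 6 numbers parted by spaces: the shift along the tool's x, y, z in mm, then the turn, a rotation vector about the tool's x, y, z in degrees. In form: dx dy dz ax ay az; .... A call has 1 to 10 rows; each row shifts and turns the commanded pose from where the row before left it, along the tool's axes as they then stand; what a row does not reach is not made up. A row lasts 1/8 s, in which the tool goes at most 62.5 mm and 10.7 degrees, less where a joint would pass 70% of its speed; a pose out of reach is approached as far as the arm can. A call with a gripper value outside its range is refused whole. OPENING is the closure, from 0 (fully open) to 1 (shut), set as the call begins (- or left out, the last holds). The fingers move at their own pace and stop on an object; FORCE is the grip in N (left out, the last holds). Time passes only in rows, so rows that do not move let the fingers close. It gives the time, the measured TCP pose, the force, the opening and the grip force at its end, in the units of the state.
- bot.sense(): the state, without advancing time (a new reading comes with each control period).
- bot.get_image(name): name is "side" or "top"; returns a dict with "color" (400x640x3 uint8, red, green, blue), "camera_matrix" (3x3 intrinsics, pixels), "position" and "orientation" of the camera in the world. Camera axes: x right, y down, z forward; pixel columns grow to the right and rows downward; lengths in m; the calibration is good to about 2 mm. A picture is of the moment at which its call begins. There is no depth.
- bot.hand_in(): hands the job in; it is judged then, once.
The state is a dict: "time_s": time; "joints": joint angles; "joint_velocities": joint speeds; "joint_torque": joint torques, N m; "eef_pos": TCP position; "tcp_rot": TCP orientation; "force": force on the tool from outside, world axes, zero at the start; "torque": the same for the moment, N m; "gripper_width": finger opening in m; "finger_force": force on a finger pad.
Only numpy, scipy, OpenCV 4.12 (cv2) and the standard library are available. Lean on these libraries where they do the work, as an engineer would, in place of code of your own. Each camera call takes 0.05 s, during which the arm holds its last target. There are 200 camera calls.

### The job

A batten has just been glued to the outside of the plywood box's wall. Lift the spring clamp up off its fork on the stand and press it down over the wall and the batten together, near the middle of the batten, until its head sits flush on the wall's top edge; let go and leave it there. Leave the mallet hanging and do not knock over the spray cans.

Things in the scene. Friction and masses are not known exactly. Their poses are not given: they have to be found in the camera images.
- clamp: Press-on spring clamp, dark steel, hung upright by its flat head on one of the stand's two forks, axes parallel to the stand's. Origin: throat, middle of the head's underside, where a clamped edge comes to rest; z up, x across the jaws, y along the edge. Head 52 (y) x 44 (x -20 to 24) x 12 high. Total height 106. Not squeezed open: pushing it down over an edge (about 10 N) spreads the jaws
- clamp_jaw (a joint): opening of the clamp's sprung jaw: 0 at rest (shut), about 0.12 rad when the clamp grips the 18 mm of wall and batten, at most 0.7
- stand: Fixed wooden stand, base 110 x 240, origin at the centre of its underside. Two steel forks at y = -65 and 65 point to its own -x. Each: two prongs 8 thick, 32 clear between, top at z = 120, from a cross beam at x = 27 (top z = 118) to upturned tips at x = -34 that end 12 above the prongs: lift hung things 15 or more before moving them sideways. Nothing else rises above the beam
- craft_box: Fixed open plywood box without lid, 280 (y) x 180 (x) x 80 high, walls 9 thick, inner floor 8 high. Origin: underneath the middle of the wall on its +x side (the wall farther from the robot); the box lies from x = -175 to x = 4.5. The batten is glued on the outer (+x) face of this wall.
- batten_top (a point): Middle, along the batten and across the 18 mm of wall plus batten, of their common top edge, 80 above the table. x points outward from the box across the sandwich (wall from -9 to 0, batten from 0 to 9), y along the edge, z up. The batten is a piece 70 long (y), 9 thick, 42 high, flush with the wall's top.
- mallet: small wooden mallet hanging by its head (66 x 38 x 36 high) on the other fork, handle 85 down; origin: middle of the head's underside
- spray_can_a: spray can, 65 in diameter, 168 tall, standing; origin at the centre of its underside
- spray_can_b: a second such spray can, standing; origin at the centre of its underside
- clamp_handle (a point): middle of the clamp's black upright handle: a block 26 (y) x 18 (x) standing on the head, z 12 to 52 above the throat; this point lies 32 above the throat
- clamp_mouth (a point): middle of the clamp's open mouth, 54 below the throat, about 31 wide in x. Both jaws are 24 wide (y). Fixed jaw on the -x side: inner face at x = -9 down to z = -32, then flared out to x = -16. Sprung jaw on the +x side, hinged beside the head: narrowest gap about 15 at z = -26, then flared out to x = 15 at the bottom (x, z from the throat)
There are look-alikes about, which are no part of the job. Several things have the shape of the clamp; the one meant has the colours described above.

How it is judged:
By the outcome, as a careful person would: the job done as asked, in the order asked, and still so for the second after the job is handed in, with the robot touching nothing.
It also fails if it takes over 45 s, if anything falls off the work surface, if the arm or the gripper's body presses on something with over 40 N, if the wrist force passes 120 N, or if a joint passes its speed limit or range.

## Working session

There is one attempt and no reset: what is moved stays moved. The work goes in short steps, Python scripts to look and compute and a shell command to move; the robot and the scene stay as the last step left them, time stands still between calls to the robot, and variables do not carry over. Pictures are saved under pics/ and viewed, at most 10 in all, crops included, and the job is handed in when it is done.

```bash
mkdir -p pics; python3 - <<'E'
from rig import bot
import cv2
for n in("side","top"):
    d=bot.get_image(n); cv2.imwrite(f"pics/{n}0.png",d["color"][:,:,::-1]); print(n,d["camera_matrix"],d["position"],d["orientation"])
s=bot.sense(); print(s)
E
```

```text
side [[379.90594314   0.         316.2716257 ]
 [  0.         379.90594314 205.8418663 ]
 [  0.           0.           1.        ]] [ 0.22648266 -0.50875828  0.58218741] [-2.11428702  0.49257378 -0.26547755]
top [[451.57957133   0.         319.29104895]
 [  0.         451.57957133 183.82076149]
 [  0.           0.           1.        ]] [0.32330824 0.08152453 1.11778189] [-2.09233651  2.13446954 -0.22113144]
{'time_s': 0.1, 'joints': array([-1.23160808,  0.33281228, -0.06469028,  1.46083939,  0.02161991,
        1.34986154, -0.08846621]), 'joint_velocities': array([-4.55894380e-04, -7.25946484e-04,  4.67959580e-04, -1.66352300e-03,
       -1.78540265e-04, -9.17898051e-05,  6.13703510e-04]), 'joint_torque': array([ 2.38572211e-03, -6.24548006e+01,  2.50354456e-02, -3.90713060e+01,
       -6.14762586e-02,  3.67062225e-02,  3.45960871e-05]), 'eef_pos': array([0.22110462, 0.58419609, 0.1915398 ]), 'tcp_rot': array([-5.65101178e-01, -3.09020170e+00,  1.90985225e-03]), 'force': array([0.23953979, 0.52323663, 1.10000899]), 'torque': array([-0.02656753, -0.0344945 ,  0.01681514]), 'finger_force': 0.0, 'gripper_width': 0.08675562109339227}
```

View pics/side0.png

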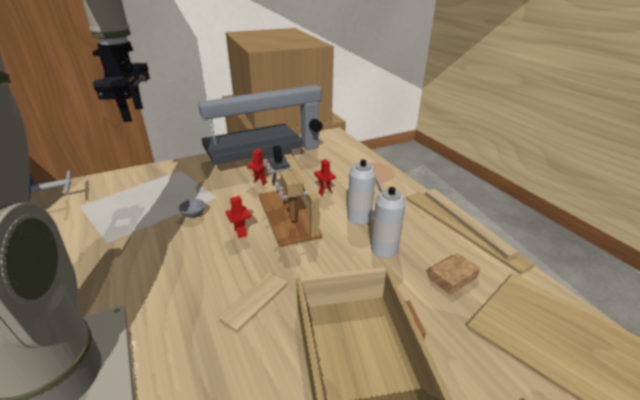

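View pics/top0.png

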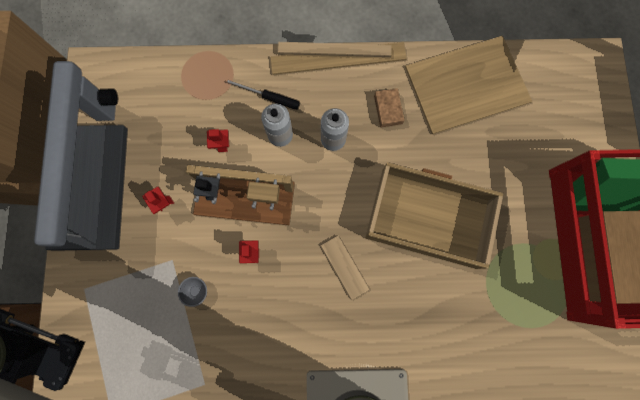

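The clamp could be any of four things in the top view: the dark clamp on the stand's fork (207,187), or one of the red ones at (217,139), (157,200) and (249,251). I choose the dark one; in the side view it is near (279,160). The mallet is at (263,190), the cans at (277,125) and (334,128), and the batten is a reddish-brown strip at about (436,174) on the far wall of the box. Next is a close crop to check the choice.

```bash
python3 - <<'E'
import cv2,numpy as np
t=cv2.imread("pics/top0.png");s=cv2.imread("pics/side0.png")
a=cv2.resize(t[155:235,180:310],None,fx=4,fy=4,interpolation=cv2.INTER_CUBIC)[:, :400*2]
b=cv2.resize(s[135:255,235:345],None,fx=2.5,fy=2.5,interpolation=cv2.INTER_CUBIC)
c=cv2.resize(t[155:215,360:510],None,fx=3.4,fy=3.4,interpolation=cv2.INTER_CUBIC)
o=np.zeros((600,800,3),np.uint8)
o[:320,:520]=a; o[:300,520:795]=b; h,w=c.shape[:2]; o[330:330+h,:w]=c
d=cv2.resize(s[265:385,380:460],None,fx=2.2,fy=2.2,interpolation=cv2.INTER_CUBIC); h,w=d.shape[:2]; o[330:330+h,540:540+w]=d
cv2.imwrite("pics/crop1.png",o)
E
```

```text
(no output)
```

View pics/crop1.png

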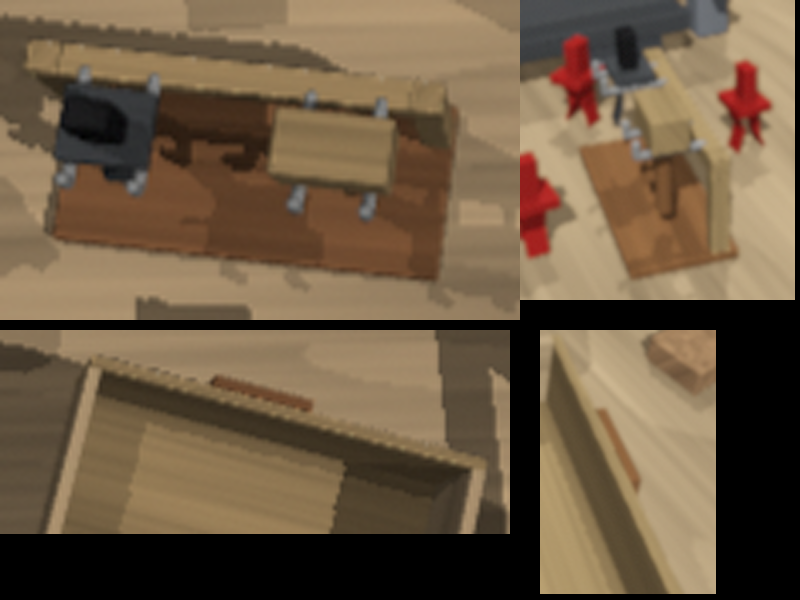

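The crop confirms it: dark steel head with a black handle on the left fork, and wooden mallet on the right fork. The batten is the brown strip, in the top view from about (422,166) to (452,175). Next I measure.

```bash
cat > h.py <<'E'
import numpy as np,cv2
from rig import bot
from scipy.spatial.transform import Rotation as R
def ray(d,p,z):
    p=np.atleast_2d(np.asarray(p,float)); K=d["camera_matrix"]
    v=np.c_[(p-[K[0,2],K[1,2]])/K[0,0],np.ones(len(p))]
    v=R.from_rotvec(d["orientation"]).apply(v); c=d["position"]
    return c+v*((z-c[2])/v[:,2])[:,None]
def proj(d,P):
    q=R.from_rotvec(d["orientation"]).inv().apply(np.atleast_2d(P)-d["position"]); return (q@d["camera_matrix"].T)[:,:2]/q[:,2:]
def big(m):
    n,l,s,c=cv2.connectedComponentsWithStats(m.astype(np.uint8)); k=1+np.argmax(s[1:,4]); return l==k
def hsv(d): return cv2.cvtColor(d["color"],cv2.COLOR_RGB2HSV).astype(int)
def roi(m,x0,x1,y0,y1):
    o=np.zeros_like(m); o[y0:y1,x0:x1]=m[y0:y1,x0:x1]; return o
def rect(m,d,z):
    yx=np.argwhere(m); P=ray(d,yx[:,::-1],z)[:,:2]; r=cv2.minAreaRect((P*1000).astype(np.float32)); return len(yx),P.mean(0),r
E
python3 - <<'E'
from h import *
np.set_printoptions(precision=4,suppress=True)
t=bot.get_image("top");s=bot.get_image("side")
H=hsv(t)
c=t["color"].astype(int)
print("batten hsv",H[173:176,436],"wall",H[180,440],"head",c[180,212],"handle",c[185,203], "beam",c[171,250])
blk=big(roi(H[...,2]<32,190,222,172,200)); 
gry=big(roi((H[...,2]<75)&(c[...,2]>=c[...,0]),190,222,172,202))
print("handle",rect(blk,t,.172),"bbox",np.argwhere(blk).min(0),np.argwhere(blk).max(0)); print("head",rect(gry,t,.132))
H2=hsv(s); bt=big(roi((H[...,0]<13)&(H[...,1]>90),415,460,160,185)); print("batten",rect(bt,t,.08),[ray(t,p,.08)[0,:2] for p in ([422,166],[452,175])])
bs=big(roi((H2[...,0]<13)&(H2[...,1]>90),395,430,295,340)); print("batten side",rect(bs,s,.08),np.argwhere(bs).min(0),np.argwhere(bs).max(0))
# beam top edges (crop picks)
for p in [(30,40),(445,82),(28,68),(445,110)]: print("beam",ray(t,[180+p[0]/4,155+p[1]/4],.118)[0,:2])
for p in [(92,360),(484,460)]: print("boxcorner",ray(t,[360+p[0]/3.4,155+(p[1]-330)/3.4],.08)[0,:2])
for p in [(275,112),(334,117)]: print("can",ray(t,p,.165)[0,:2])
print("handle side",ray(s,[279,150],.172))
for r in range(172,202,1): print(r,''.join('%4d'%v for v in c[r,190:224].sum(1)//3))
E
```

```text
batten hsv [[ 13 146 108]
 [ 13 142 122]
 [ 16 118 143]] wall [ 18 112  98] head [57 58 61] handle [28 29 29] beam [113  94  68]
handle (158, array([0.5243, 0.3262]), ((524.3519897460938, 325.63311767578125), (35.11422348022461, 23.331621170043945), 80.92098999023438)) bbox [179 195] [190 211]
head (441, array([0.5277, 0.3292]), ((526.1375732421875, 330.357421875), (50.71938705444336, 50.00999450683594), 82.18084716796875))
batten (4, array([ 0.5593, -0.2068]), ((559.9033203125, -206.73252868652344), (7.076053619384766, 2.422114133834839), 88.8568115234375)) [array([ 0.5789, -0.1667]), array([ 0.5557, -0.236 ])]Traceback (most recent call last):
  File "<stdin>", line 11, in <module>
  File "h.py", line 12, in big
    n,l,s,c=cv2.connectedComponentsWithStats(m.astype(np.uint8)); k=1+np.argmax(s[1:,4]); return l==k
                                                                      ~~~~~~~~~^^^^^^^^^
    return _wrapfunc(a, 'argmax', axis=axis, out=out, **kwds)
    return bound(*args, **kwds)
ValueError: attempt to get argmax of an empty sequence
```

```bash
python3 - <<'E'
from h import *
np.set_printoptions(precision=4,suppress=True)
t=bot.get_image("top");s=bot.get_image("side")
H=hsv(t);H2=hsv(s);c=t["color"].astype(int);c2=s["color"].astype(int)
bt=big(roi((H[...,0]<15)&(H[...,1]>125),415,460,160,185)); print("batten",rect(bt,t,.08))
bs=big(roi((H2[...,0]<14)&(H2[...,1]>125),395,432,295,342)); print("batten side",bs.sum(),np.argwhere(bs).min(0),np.argwhere(bs).max(0))
a=np.argwhere(bs); 
for r in range(a[0,0],a[-1,0]+1,5):
    x=a[a[:,0]==r][:,1]
    if len(x): print("  row",r,x.min(),x.max(),ray(s,[x.min()-.5,r],.08)[0,:2])
for p in [(30,40),(445,82),(28,68),(445,110)]: print("beam",ray(t,[180+p[0]/4,155+p[1]/4],.118)[0,:2])
for p in [(92,360),(484,460)]: print("boxcorner",ray(t,[360+p[0]/3.4,155+(p[1]-330)/3.4],.08)[0,:2])
for p in [(275,112),(334,117)]: print("can",ray(t,p,.165)[0,:2])
for r in range(173,202): print(r,''.join('%4d'%v for v in c[r,190:222].sum(1)//3))
print()
for r in range(142,176): print(r,''.join('%4d'%v for v in c2[r,264:300].sum(1)//3))
E
```

```text
batten (84, array([ 0.5603, -0.2006]), ((560.5178833007812, -200.06948852539062), (70.097412109375, 6.632209300994873), 73.3393325805664))Traceback (most recent call last):
  File "<stdin>", line 6, in <module>
  File "h.py", line 12, in big
    n,l,s,c=cv2.connectedComponentsWithStats(m.astype(np.uint8)); k=1+np.argmax(s[1:,4]); return l==k
                                                                      ~~~~~~~~~^^^^^^^^^
    return _wrapfunc(a, 'argmax', axis=axis, out=out, **kwds)
    return bound(*args, **kwds)
ValueError: attempt to get argmax of an empty sequence
```

```bash
python3 - <<'E'
from h import *
np.set_printoptions(precision=4,suppress=True)
t=bot.get_image("top");s=bot.get_image("side")
H=hsv(t);H2=hsv(s);c=t["color"].astype(int);c2=s["color"].astype(int)
print(H2[316,408:424].tolist())
for p in [(30,40),(445,82),(28,68),(445,110)]: print("beam",ray(t,[180+p[0]/4,155+p[1]/4],.118)[0,:2])
for p in [(92,360),(484,460)]: print("boxcorner",ray(t,[360+p[0]/3.4,155+(p[1]-330)/3.4],.08)[0,:2])
for p in [(275,112),(334,117)]: print("can",ray(t,p,.165)[0,:2])
for r in range(173,202): print(r,''.join('%4d'%v for v in c[r,190:222].sum(1)//3))
print()
for r in range(142,176): print(r,''.join('%4d'%v for v in c2[r,264:300].sum(1)//3))
E
```

```text
[[19, 103, 159], [19, 100, 165], [19, 102, 168], [19, 106, 169], [17, 116, 161], [15, 131, 150], [14, 142, 145], [14, 144, 145], [15, 135, 147], [16, 111, 159], [18, 87, 175], [19, 80, 186], [19, 77, 189], [19, 78, 189], [19, 78, 187], [18, 77, 185]]
beam [0.5826 0.3772]
beam [0.5533 0.1407]
beam [0.5662 0.3777]
beam [0.537  0.1408]
boxcorner [ 0.5859 -0.0843]
boxcorner [ 0.5097 -0.3502]
can [0.6885 0.1731]
can [0.6741 0.0419]
173   68  72  75  84  78  93  91  97 105 100 120 128 121 125 126 126 122 122 122 121 121 120 120 120 120 120 118 111 111 116 119 120
174   45  45  46  45  46  51  52  57  67  85 126 128 109  85  88  93  93 103 109 114 129 131 123 124 125 122 117 102 127 125 117 121
175   51  39  39  40  39  38  36  36  39  63  91  88  70  49  52  51  55  63  69  75  91  91  85  86  92  90  92  99 131 128 124 122
176   67  56  44  40  39  38  40  53  53  58  62  56  54  55  50  48  50  45  51  39  44  47  45  47  51  51  69 107 128 120  93  87
177   73  70  63  44  39  39  37  47  44  48  59  57  58  57  55  56  57  55  57  51  51  55  51  44  42  38  54  94 115 111  59  53
178 
[... 7554 characters left out ...]
 121 113 119 125 124 122 127 133 134 136 140 142 142 140 137 136 132 131 132 136 140 141 141 145 149 151
172   61  71  79  93 110 116 117 119 118 110  97  97 113 128 132 128 128 135 141 144 143 144 142 140 139 138 137 134 133 135 138 140 141 143 146 150
173   60  68  74  82  94 101 105 109 107  91  71  78 108 132 139 133 127 132 140 145 146 145 142 140 140 140 137 135 133 134 137 140 141 140 142 148
174   60  69  74  79  88 103 116 121 114  89  61  74 109 135 143 138 124 124 135 142 145 145 144 140 139 140 139 137 135 134 135 138 141 140 140 145
175   62  70  78  87 103 121 131 131 116  86  58  75 112 140 151 144 125 113 127 139 144 145 145 142 140 139 140 138 137 135 134 136 140 142 142 144
```

```bash
python3 - <<'E'
from h import *
np.set_printoptions(precision=4,suppress=True)
t=bot.get_image("top");s=bot.get_image("side")
h=ray(t,[200.6,183.2],.172)[0]; print("handle",h)
yaw=np.radians(-7); M=lambda x,y,z:h+[x*np.cos(yaw)-y*np.sin(yaw),x*np.sin(yaw)+y*np.cos(yaw),z]
top=np.array([M(x,y,0) for x in(-.009,.009) for y in(-.013,.013)]);bot_=top-[0,0,.04]
print("side corners of handle",proj(s,np.r_[top,bot_]).round(1).tolist())
hd=np.array([M(x,y,-.04) for x in(-.02,.024) for y in(-.026,.026)])
print("head top view",proj(t,hd).round(1).tolist()); print("head side",proj(s,hd).round(1).tolist())
b=np.array([.5605,-.2001]);yb=np.radians(-16.4)
u=np.array([np.cos(yb),np.sin(yb)]);v=np.array([-u[1],u[0]]); bt=b-u*.0045; print("batten_top",bt,"yaw",-16.4)
print("side batten outer ends+inner ends",proj(s,[np.r_[bt+u*a+v*c,.08] for a in(0,.009) for c in(-.035,.035)]).round(1).tolist())
q=bot.sense(); Rt=R.from_rotvec(q["tcp_rot"]).as_matrix(); print(Rt)
H2=hsv(s); m=roi((H2[...,0]<=15)&(H2[...,1]>118),395,432,290,345)
a=np.argwhere(m); [print(r,a[a[:,0]==r][:,1].min(),a[a[:,0]==r][:,1].max()) for r in np.unique(a[:,0])[::4]]; print(a[:,0].min(),a[:,0].max())
E
```

```text
handle [0.5278 0.3316 0.172 ]
side corners of handle [[273.8, 149.0], [271.3, 144.9], [280.8, 148.0], [278.2, 144.0], [274.7, 163.3], [272.3, 159.0], [281.5, 162.3], [279.0, 158.0]]
head top view [[215.4, 196.9], [192.2, 194.5], [218.4, 177.6], [195.4, 175.3]]
head side [[271.8, 166.2], [267.1, 157.5], [288.5, 163.6], [283.2, 155.1]]
batten_top [ 0.5562 -0.1988] yaw -16.4
side batten outer ends+inner ends [[419.5, 333.2], [403.6, 300.1], [424.9, 332.4], [408.5, 299.4]]
[[-0.9353  0.354   0.    ]
 [ 0.354   0.9353  0.0001]
 [ 0.      0.0001 -1.    ]]
301 407 408
305 408 411
309 410 413
313 412 415
317 414 417
321 416 419
325 418 421
329 420 423
333 422 424
301 336
```

```bash
python3 -m creep '-47 -16 -5 0 0 0;-47 -16 -5 0 0 0;-47 -16 -5 0 0 0;-47 -16 -5 0 0 0;-47 -16 -5 0 0 0;-47 -16 -5 0 0 0;-47 -16 -5 0 0 0;-47 -16 -5 0 0 0;0 0 0 0 0 -6.8;0 0 0 0 0 -6.9' 0 30
python3 - <<'E'
from h import *
np.set_printoptions(precision=4,suppress=True)
t=bot.get_image("top");s=bot.get_image("side")
q=bot.sense(); Rt=R.from_rotvec(q["tcp_rot"]).as_matrix(); print(q["eef_pos"],Rt, "tool delta mm",1000*Rt.T@(np.array([.528,.331,.145])-q["eef_pos"]),np.degrees(np.arctan2(Rt[1,1],Rt[0,1])))
# profile across wall+batten at z=.08 in both views
yb=np.radians(-16.3);u=np.array([np.cos(yb),np.sin(yb)]);v=np.array([-u[1],u[0]]);b=np.array([.556,-.1995])
for n,d in(("top",t),("side",s)):
    H=hsv(d).astype(np.float32)
    for ch,nm in((0,"hue"),(1,"sat"),(2,"val")):
        prof=[]
        for a in np.arange(-.02,.022,.002):
            P=proj(d,[np.r_[b+u*a+v*c,.08] for c in np.arange(-.02,.021,.002)]).astype(np.float32)
            prof.append(cv2.remap(np.ascontiguousarray(H[...,ch]),P[:,0].copy(),P[:,1].copy(),1).mean())
        print(n,nm,np.round(prof).astype(int).tolist())
    prof=[]
    for c in np.arange(-.05,.052,.004):
        P=proj(d,[np.r_[b+u*.0045+v*c,.08]]).astype(np.float32); prof.append(int(cv2.remap(np.ascontiguousarray(H[...,0]),P[:,0].copy(),P[:,1].copy(),1)[0,0]))
    print(n,"along hue from -50 step 4",prof)
E
```

```text
time_s: 1.75
eef_pos: [0.5281, 0.3312, 0.2322]
tcp_rot: [0.189, 3.136, 0.0]
force: [0.1, 0.7, -0.3]
gripper_width: 0.0872
finger_force: 0.0
[0.5277 0.3316 0.2322] [[-0.9926  0.1211 -0.    ]
 [ 0.1211  0.9926  0.0002]
 [ 0.      0.0002 -1.    ]] tool delta mm [-0.4008 -0.6009 87.2479] 83.04262038894788
top hue [18, 18, 18, 18, 18, 18, 18, 18, 18, 18, 16, 14, 13, 13, 14, 16, 17, 17, 17, 17, 17]
top sat [110, 111, 111, 111, 112, 111, 109, 108, 109, 110, 120, 139, 145, 142, 126, 103, 91, 89, 89, 90, 90]
top val [65, 63, 61, 60, 61, 78, 108, 130, 134, 135, 126, 112, 111, 112, 121, 141, 156, 159, 158, 158, 157]
top along hue from -50 step 4 [17, 17, 17, 16, 14, 12, 12, 12, 12, 12, 12, 12, 12, 12, 13, 13, 13, 13, 13, 13, 13, 13, 16, 17, 17, 17]
side hue [18, 18, 19, 18, 18, 19, 19, 19, 19, 19, 19, 16, 14, 14, 15, 17, 18, 19, 19, 19, 18]
side sat [110, 109, 109, 110, 111, 111, 108, 104, 102, 102, 107, 124, 140, 143, 130, 102, 83, 77, 77, 77, 77]
side val [91, 89, 87, 87, 90, 101, 130, 156, 166, 169, 165, 154, 147, 147, 151, 166, 182, 189, 190, 189, 189]
side along hue from -50 step 4 [18, 18, 16, 14, 14, 14, 14, 14, 14, 14, 14, 14, 14, 14, 14, 14, 14, 14, 14, 14, 14, 16, 18, 19, 19, 18]
```

```bash
python3 -m creep '0 0 30 0 0 0;0 0 30 0 0 0;0 0 20 0 0 0;0 0 7 0 0 0;0 0 0 0 0 0'
python3 -m creep '0 0 0 0 0 0;0 0 0 0 0 0;0 0 0 0 0 0;0 0 0 0 0 0;0 0 0 0 0 0;0 0 0 0 0 0' 1 35
```

```text
time_s: 2.48
eef_pos: [0.5275, 0.3319, 0.1455]
tcp_rot: [-0.194, -3.136, -0.0]
force: [0.5, 0.4, 0.6]
gripper_width: 0.0869
finger_force: 0.0
time_s: 3.22
eef_pos: [0.5276, 0.3317, 0.1452]
tcp_rot: [-0.193, -3.136, -0.0]
force: [-0.2, 0.3, 0.0]
gripper_width: 0.0348
finger_force: 0.0
```

```bash
python3 -m creep '0 0 0 0 0 0;0 0 0 0 0 0;0 0 0 0 0 0'
python3 -m creep '0 0 -5 0 0 0;0 0 -10 0 0 0;0 0 -25 0 0 0;0 0 -40 0 0 0;0 0 -40 0 0 0;0 0 0 0 0 0'
python3 - <<'E'
from h import *
np.set_printoptions(precision=4,suppress=True)
t=bot.get_image("top");s=bot.get_image("side")
q=bot.sense(); print(q["eef_pos"],q["gripper_width"],q["finger_force"],q["force"])
o=np.zeros((360,760,3),np.uint8)
o[:,:380]=cv2.resize(t["color"][120:240,160:287,::-1],(380,360));o[:,380:]=cv2.resize(s["color"][70:210,220:368,::-1],(380,360)); cv2.imwrite("pics/lift.png",o)
E
```

```text
time_s: 3.6
eef_pos: [0.5275, 0.3318, 0.1452]
tcp_rot: [-0.193, -3.136, -0.0]
force: [0.0, 0.1, -0.3]
gripper_width: 0.0059
finger_force: 0.0
time_s: 4.35
eef_pos: [0.529, 0.3326, 0.2698]
tcp_rot: [0.193, 3.13, 0.007]
force: [0.8, -0.0, -0.4]
gripper_width: 0.0002
finger_force: 0.0
[0.5277 0.3318 0.2657] 0.0005355183429954136 0.0 [ 0.3943  0.4981 -0.1614]
```

View pics/lift.png

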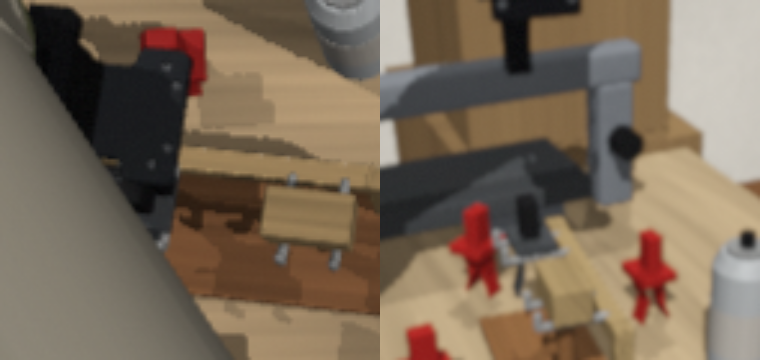

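```bash
python3 - <<'E'
from h import *
np.set_printoptions(precision=2,suppress=True)
s=bot.get_image("side");t=bot.get_image("top")
q=bot.sense(); Rt=R.from_rotvec(q["tcp_rot"]).as_matrix();p=q["eef_pos"]
for dz in(.008,-.011,-.062): print("side",proj(s,p+Rt@[0,0,dz]),"top",proj(t,p+Rt@[0,0,dz]))
h=np.array([.5278,.3316,.172]); print("handle top",proj(s,h),proj(t,h), s["position"],t["position"])
c=s["color"].astype(int).sum(2)//3
for r in range(66,104,2): print(r,''.join('%4d'%v for v in c[r,262:290]))
cv2.imwrite("pics/s2.png",cv2.resize(s["color"][40:180,215:345,::-1],None,fx=4.2,fy=4.2,interpolation=cv2.INTER_CUBIC))
E
```

```text
side [[273.76 114.48]] top [[189.54 174.65]]
side [[273.28 106.8 ]] top [[186.75 172.4 ]]
side [[271.95  85.27]] top [[178.61 165.88]]
handle top [[276.   146.47]] [[200.6  183.22]] [ 0.23 -0.51  0.58] [0.32 0.08 1.12]
66   47  28  19  22  19  20  19  21  18  18  21  19  20  22  19  22  20  17  19  18  16  17  17  15  16  17  14  17
68   51  30  19  16  19  17  15  14  17  15  14  14  17  12  14  16  16  11  14  13  13  11  12   9  13   9  16  11
70   57  36  19  24  36  43  37  25  17  17  19  18  15  15  13  16  19  17  16  18  19  19  19  18  16  19  20  21
72   85  55  31  43  62  70  62  47  26  21  21  19  20  22  19  19  20  22  23  21  19  21  23  21  22  20  21  22
74   89  60  31  31  41  46  39  28  21  21  21  21  23  20  19  21  21  21  20  20  19  22  22  22  20  19  19  21
76   92  68  37  24  19  19  19  19  19  19  20  20  20  21  19  21  23  26  28  29  30  33  36  38  42  47  51  51
78   98  85  65  50  37  25  16  17  17  17  19  17  15  12  17  31  56  77  84  85  86  85  86  88  92  94  97  98
80  103 103  99  96  80  50  19  13   5  10  14  13  14   9  13  35  
[... 624 characters left out ...]
86
92   97  96  96  95  92  78  49  22  14  15  12  15  11  14  13  24  52  73  83  84  83  82  81  81  80  80  78  79
94   87  86  86  86  83  73  48  24  20  14  14  13  12  12  15  23  42  63  73  75  72  71  71  71  70  72  70  71
96   79  79  77  76  75  65  46  28  17  15  11   9  12  14  14  19  33  52  65  68  67  68  67  67  68  68  67  67
98   69  70  68  67  68  64  55  40  25  19  20  19  23  23  25  33  40  51  63  67  67  68  68  68  67  67  66  68
100   68  67  69  68  69  67  67  62  56  56  56  58  56  57  60  64  66  67  67  67  67  66  66  66  67  66  67  66
102   67  68  68  67  68  68  68  68  68  68  67  67  68  68  67  67  68  68  68  68  67  66  67  66  66  68  67  67
```

View pics/s2.png

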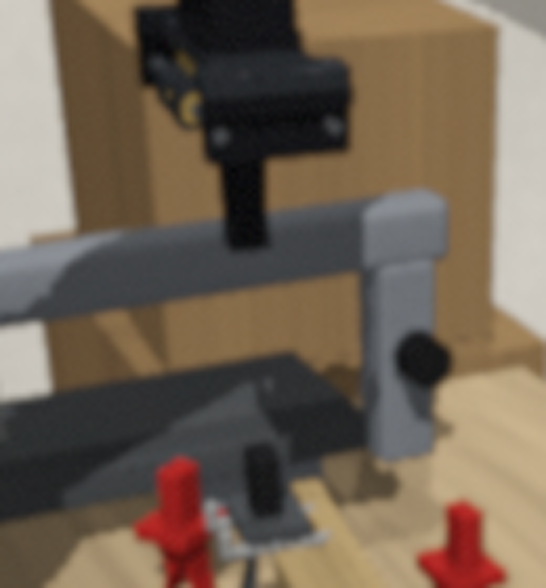

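```bash
python3 - <<'E'
from h import *
np.set_printoptions(precision=1,suppress=True)
s=bot.get_image("side");t=bot.get_image("top")
p0=np.array([.2211,.5842,.1915]);y0=np.array([.354,.9353,0]);x0=np.array([-.9353,.354,0])
for e in(-.0585,-.0435,.0435,.0585): print("start tip",e,proj(s,p0+y0*e-[0,0,.008]),proj(t,p0+y0*e-[0,0,.008]))
q=bot.sense();p=q["eef_pos"];Y=R.from_rotvec(q["tcp_rot"]).as_matrix()[:,1];print(q["gripper_width"])
for z in(.2577,.27,.28,.29,.3,.31): print(z,proj(s,np.r_[p[:2]-Y[:2]*.016,z]),proj(s,np.r_[p[:2]+Y[:2]*.06,z]))
a=cv2.imread("pics/side0.png")[20:140,80:165];b=cv2.imread("pics/top0.png")[300:400,0:120]
o=np.zeros((480,800,3),np.uint8);o[:480,:340]=cv2.resize(a,None,fx=4,fy=4,interpolation=2);o[:375,345:795]=cv2.resize(b,None,fx=3.75,fy=3.75,interpolation=2);cv2.imwrite("pics/st.png",o)
E
```

```text
start tip -0.0585 [[129.9 136.9]] [[ 92.7 347. ]]
start tip -0.0435 [[131.7 134.6]] [[ 85.7 344.3]]
start tip 0.0435 [[141.2 122.3]] [[ 45.9 328.8]]
start tip 0.0585 [[142.7 120.4]] [[ 39.1 326.1]]
0.0005050896711424021
0.2577 [[275.4 116.2]] [[268. 106.]]
0.27 [[275.  111.2]] [[267.7 101.3]]
0.28 [[274.8 107. ]] [[267.4  97.3]]
0.29 [[274.5 102.9]] [[267.1  93.4]]
0.3 [[274.3  98.6]] [[266.8  89.3]]
0.31 [[274.   94.3]] [[266.5  85.3]]
```

View pics/st.png

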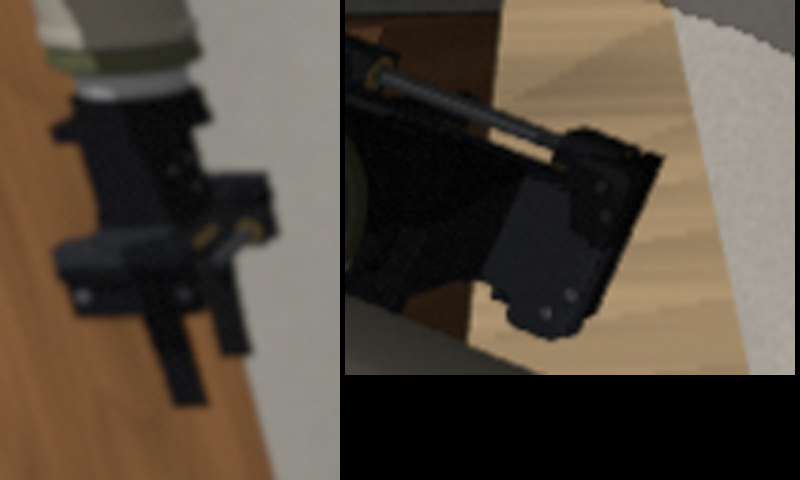

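The fingertips show about 14–18 px higher than the reported TCP predicts, at the start pose and here. They are really about 42 mm above where the state puts them, so the grasp closed over the handle without touching it, and the clamp hasn't moved. I'll go down again, measuring the tips in the image.

```bash
python3 -m creep '0 0 0 0 0 0;0 0 0 0 0 0;0 0 0 0 0 0;0 0 20 0 0 0;0 0 40 0 0 0;0 0 40 0 0 0;0 0 20 0 0 0;0 0 10 0 0 0;0 0 10 0 0 0;0 0 0 0 0 0' 0 35
python3 - <<'E'
from h import *
np.set_printoptions(precision=4,suppress=True)
s=bot.get_image("side");q=bot.sense();p=q["eef_pos"];Y=R.from_rotvec(q["tcp_rot"]).as_matrix()[:,1]
print(p,q["force"],q["gripper_width"])
for z in(.158,.164,.17):
  for e in(-.0585,-.0435,.0435): print(z,e,proj(s,np.r_[p[:2]+Y[:2]*e,z]).round(1))
cv2.imwrite("pics/s3.png",cv2.resize(s["color"][90:190,225:335,::-1],None,fx=6,fy=6,interpolation=cv2.INTER_CUBIC))
E
```

```text
time_s: 5.9
eef_pos: [0.5275, 0.3318, 0.1251]
tcp_rot: [-0.193, -3.136, 0.0]
force: [-0.2, 0.2, -0.6]
gripper_width: 0.0853
finger_force: 0.0
[0.5278 0.3319 0.1257] [-0.2362 -0.5216 -0.4115] 0.08602820208865812
0.158 -0.0585 [[282.2 161.3]]
0.158 -0.0435 [[280.6 158.7]]
0.158 0.0435 [[272.2 144.7]]
0.164 -0.0585 [[282.  159.1]]
0.164 -0.0435 [[280.5 156.5]]
0.164 0.0435 [[272.1 142.6]]
0.17 -0.0585 [[281.9 156.9]]
0.17 -0.0435 [[280.3 154.3]]
0.17 0.0435 [[271.9 140.5]]
```

View pics/s3.png

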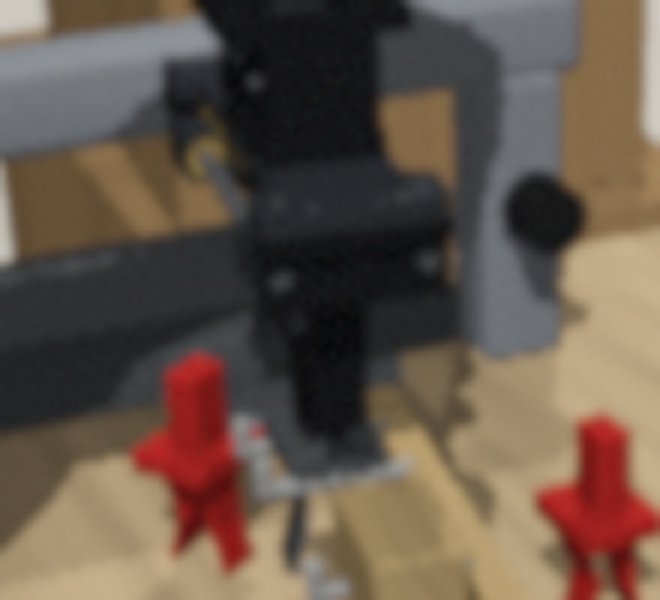

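The near fingertip is at side-view px (280,162), so its z is about 0.157, and it lines up with the handle. I'll go another 18 mm down and close.

```bash
python3 -m creep '0 0 8 0 0 0;0 0 7 0 0 0;0 0 3 0 0 0;0 0 0 0 0 0'
python3 -m creep '0 0 0 0 0 0;0 0 0 0 0 0;0 0 0 0 0 0;0 0 0 0 0 0;0 0 0 0 0 0;0 0 0 0 0 0;0 0 0 0 0 0' 1 35
```

```text
time_s: 6.45
eef_pos: [0.5274, 0.3317, 0.1069]
tcp_rot: [-0.193, -3.135, 0.0]
force: [0.4, 0.3, -0.2]
gripper_width: 0.0871
finger_force: 0.0
time_s: 7.32
eef_pos: [0.5276, 0.3317, 0.1073]
tcp_rot: [0.193, 3.136, -0.0]
force: [-0.2, -0.3, 0.9]
gripper_width: 0.0257
finger_force: 35.0
```

Gripped: width 25.7 mm, the handle's 26. Next I lift, carry it over the mallet, and turn.

```bash
python3 -m creep '0 0 -5 0 0 0;0 0 -10 0 0 0;0 0 -25 0 0 0;0 0 -40 0 0 0;0 0 -40 0 0 0;0 0 0 0 0 0'
python3 -m creep '-9.3 -52.5 0 0 0 0;-9.3 -52.5 0 0 0 0;-9.3 -52.5 0 0 0 0;-9.3 -52.5 0 0 0 0;-9.3 -52.5 0 0 0 0;-9.3 -52.5 0 0 0 0;-9.3 -52.5 0 0 0 0;-9.3 -52.5 0 0 0 0;-9.3 -52.5 0 0 0 0;-9.3 -52.5 0 0 0 0'
python3 -m creep '0 0 0 0 0 9.4;0 0 15 0 0 0;0 0 15 0 0 0;0 0 10 0 0 0;0 0 0 0 0 0;0 0 0 0 0 0'
python3 - <<'E'
from h import *
np.set_printoptions(precision=4,suppress=True)
s=bot.get_image("side");t=bot.get_image("top");q=bot.sense();p=q["eef_pos"];Rt=R.from_rotvec(q["tcp_rot"]).as_matrix()
print(p,q["force"],q["gripper_width"],np.degrees(np.arctan2(Rt[1,1],Rt[0,1])),"tool delta",1000*Rt.T@(np.array([.5562,-.2011,p[2]])-p))
yb=np.radians(-16.4);u=np.array([np.cos(yb),np.sin(yb),0]);v=np.array([-u[1],u[0],0]);thr=p+[0,0,.0127]
for n,x,z in(("head bottom",-.02,0),("head bottom",.024,0),("mouth fixed",-.016,-.054),("mouth sprung",.015,-.054)):
  for c in((-.026,.026) if z==0 else (-.012,.012)): print(n,x,c,proj(s,thr+u*x+v*c+[0,0,z]).round(1))
bt=np.array([.5562,-.2011,.08]);print("batten_top",proj(s,bt).round(1))
cv2.imwrite("pics/s4.png",cv2.resize(s["color"][220:370,320:480,::-1],None,fx=4,fy=4,interpolation=cv2.INTER_CUBIC))
E
```

```text
time_s: 8.07
eef_pos: [0.5291, 0.3327, 0.2317]
tcp_rot: [0.192, 3.13, 0.007]
force: [-0.3, 0.3, -1.9]
gripper_width: 0.0254
finger_force: 35.0
time_s: 9.32
eef_pos: [0.5552, -0.2021, 0.2268]
tcp_rot: [-0.192, -3.135, -0.001]
force: [1.4, 0.6, -2.1]
gripper_width: 0.0258
finger_force: 35.0
time_s: 10.07
eef_pos: [0.5559, -0.2006, 0.1876]
tcp_rot: [0.448, 3.109, 0.0]
force: [-0.7, -0.0, -2.0]
gripper_width: 0.0255
finger_force: 35.0
[ 0.5559 -0.2007  0.1878] [-0.0453 -0.7592 -1.7347] 0.025322244029277133 73.5914479358415 tool delta [-0.3449 -0.2764  0.0003]
head bottom -0.02 -0.026 [[417.3 276.1]]
head bottom -0.02 0.026 [[404.1 252.4]]
head bottom 0.024 -0.026 [[446.4 272.5]]
head bottom 0.024 0.026 [[431.2 249.2]]
mouth fixed -0.016 -0.012 [[411.  295.2]]
mouth fixed -0.016 0.012 [[405.3 284. ]]
mouth sprung 0.015 -0.012 [[430.1 292.6]]
mouth sprung 0.015 0.012 [[423.8 281.6]]
batten_top [[412.1 316.9]]
```

View pics/s4.png

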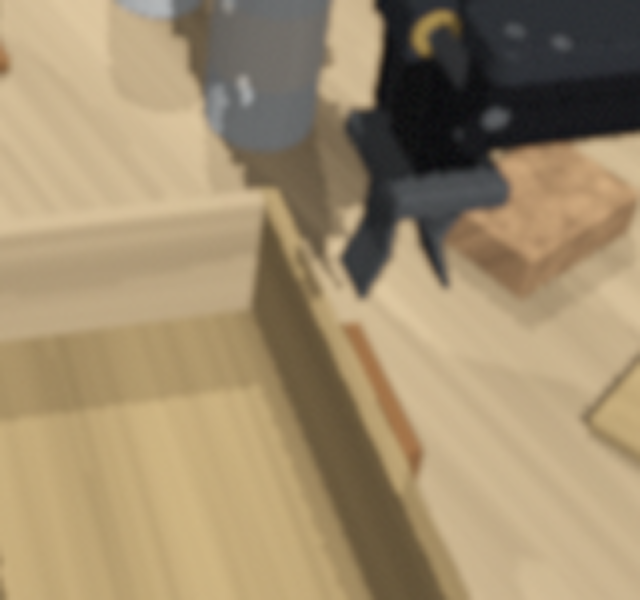

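The mouth tips are at side px (410,294) and (431,291), within about 1.5 px of the prediction, so the clamp sits squarely over the sandwich. I press down in stages.

```bash
python3 -m creep '-0.3 -0.3 20 0 0 0;0 0 20 0 0 0;0 0 15 0 0 0;0 0 8 0 0 0;0 0 5 0 0 0;0 0 5 0 0 0;0 0 0 0 0 0' 1 55
python3 -m creep '0 0 5 0 0 0;0 0 5 0 0 0;0 0 5 0 0 0;0 0 5 0 0 0;0 0 0 0 0 0'
```

```text
time_s: 11.05
eef_pos: [0.5558, -0.201, 0.1142]
tcp_rot: [-0.449, -3.109, -0.0]
force: [0.0, 0.1, -1.1]
gripper_width: 0.0257
finger_force: 55.0
time_s: 11.68
eef_pos: [0.5559, -0.2012, 0.0944]
tcp_rot: [0.449, 3.109, 0.0]
force: [-1.1, -0.2, 1.1]
gripper_width: 0.0255
finger_force: 55.0
```

```bash
python3 -m creep '0 0 4 0 0 0;0 0 4 0 0 0;0 0 4 0 0 0;0 0 4 0 0 0;0 0 0 0 0 0'
python3 -m creep '0 0 3 0 0 0;0 0 3 0 0 0;0 0 2 0 0 0;0 0 0 0 0 0'
```

```text
time_s: 12.3
eef_pos: [0.5557, -0.201, 0.0779]
tcp_rot: [-0.449, -3.109, -0.0]
force: [-0.2, 0.8, -0.8]
gripper_width: 0.0256
finger_force: 55.0
time_s: 12.8
eef_pos: [0.5558, -0.201, 0.0702]
tcp_rot: [-0.449, -3.109, -0.0]
force: [-1.8, 0.6, 2.2]
gripper_width: 0.0255
finger_force: 55.0
```

```bash
python3 -m creep '0 0 1.5 0 0 0;0 0 1.5 0 0 0;0 0 0 0 0 0'
python3 -m creep '0 0 1 0 0 0;0 0 1 0 0 0;0 0 0 0 0 0'
python3 - <<'E'
from h import *
s=bot.get_image("side"); print(bot.sense()["force"])
cv2.imwrite("pics/s5.png",cv2.resize(s["color"][240:370,350:480,::-1],None,fx=4.5,fy=4.5,interpolation=cv2.INTER_CUBIC))
E
```

```text
time_s: 13.18
eef_pos: [0.5558, -0.201, 0.0673]
tcp_rot: [-0.449, -3.109, -0.0]
force: [-1.6, 0.6, 3.7]
gripper_width: 0.0257
finger_force: 55.0
time_s: 13.55
eef_pos: [0.5559, -0.2011, 0.0671]
tcp_rot: [0.449, 3.109, 0.001]
force: [-10.7, 4.7, 23.1]
gripper_width: 0.0256
finger_force: 55.0
[-9.95672641  4.37641046 21.80437007]
```

View pics/s5.png

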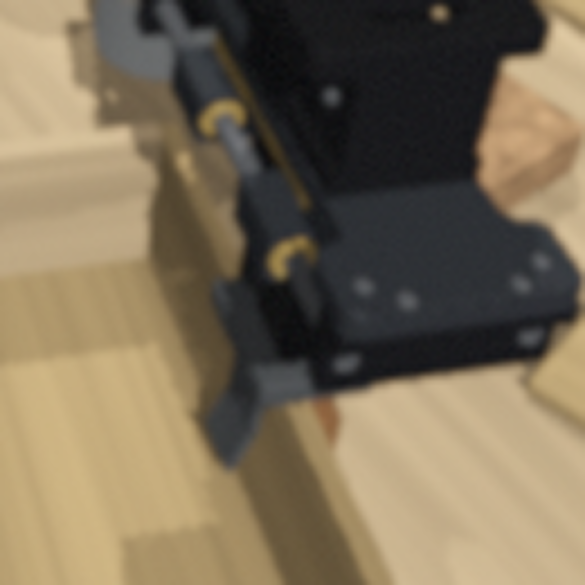

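The head is down on the edge: z stops at 0.067 as predicted and the force rises to 23 N. The fixed jaw is inside the wall (crop (235,430)) and brown batten shows past the head at crop (330,420). I release and retreat.

```bash
python3 -m creep '0 0 -2 0 0 0;0 0 0 0 0 0;0 0 0 0 0 0;0 0 0 0 0 0;0 0 0 0 0 0;0 0 0 0 0 0' 0
python3 -m creep '0 0 -5 0 0 0;0 0 -15 0 0 0;0 0 -30 0 0 0;0 0 -40 0 0 0;0 0 -40 0 0 0;60 0 -10 0 0 0;60 0 0 0 0 0;60 0 0 0 0 0;0 0 0 0 0 0;0 0 0 0 0 0'
python3 - <<'E'
from h import *
np.set_printoptions(precision=4,suppress=True)
s=bot.get_image("side");t=bot.get_image("top");q=bot.sense();print(q["eef_pos"],q["force"],q["time_s"])
yb=np.radians(-16.4);u=np.array([np.cos(yb),np.sin(yb),0]);v=np.array([-u[1],u[0],0]);b=np.array([.5562,-.2011,.08])
print("handle top corners if flush",[proj(s,b+u*x+v*y+[0,0,.052]).round(1)[0].tolist() for x in(-.009,.009) for y in(-.013,.013)])
o=np.zeros((600,800,3),np.uint8);o[:400,:640]=s["color"][:,:,::-1];o[400:,:320]=cv2.resize(t["color"][:,:,::-1],(320,200),interpolation=3);o[300:600,420:800]=cv2.resize(s["color"][255:345,360:474,::-1],(380,300),interpolation=2);cv2.imwrite("pics/end.png",o)
E
```

```text
time_s: 14.35
eef_pos: [0.5558, -0.201, 0.0671]
tcp_rot: [-0.449, -3.109, -0.0]
force: [-0.0, -1.0, 0.1]
gripper_width: 0.0775
finger_force: 0.0
time_s: 15.6
eef_pos: [0.3839, -0.1503, 0.2084]
tcp_rot: [0.449, 3.107, 0.001]
force: [0.6, -0.0, 0.3]
gripper_width: 0.0872
finger_force: 0.0
[ 0.3841 -0.1505  0.2077] [ 0.1188  0.3183 -1.3581] 15.7
handle top corners if flush [[414.5, 301.8], [408.3, 289.6], [425.4, 300.3], [418.9, 288.2]]
```

View pics/end.png

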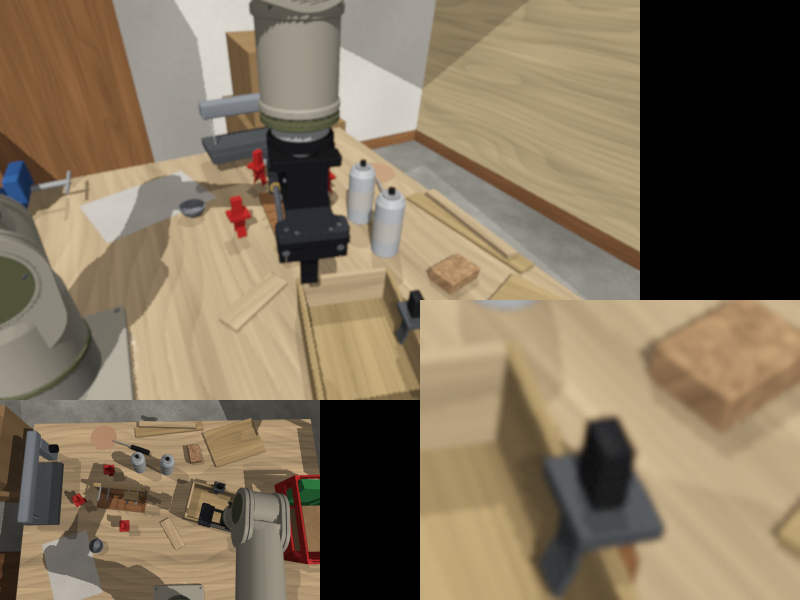

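The clamp stands flush on the sandwich: its handle top is centred at about side px (416.7,295.3), and (416.8,295.0) was predicted. Both cans are standing, the mallet is still on its fork, and the gripper is clear.

```bash
python3 -c "
from rig import bot; print(bot.hand_in())"
```

```text
the job is handed in; nothing more can be done
None
```

The clamp is pressed down over the wall and batten near the batten's middle, with its head flush on the top edge; it is released, the mallet and cans are undisturbed, and the job was handed in at about 16 s.

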